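Press the right label holder behind the reagent shelf's lip and hold it home

ROBOT

A 7-joint arm with a two-finger parallel gripper is mounted at the origin on the work surface. World frame = base frame: x ahead of the robot, y to its left, z up, the work surface at z = 0. Lengths are in m, angles in rad, forces in N, time in s.
With the tool pointing down it reaches from about 0.35 to 0.9 m from the base axis. Payload 8.1 kg.
Tool frame: the origin (TCP) lies at the very end of the fingers, on their centre line; the grasp point (between the pads) lies 19 mm behind it; z points along the fingers, y is the direction in which the jaws open and shut (so a half turn about z gives the same grasp; the last joint's range is limited). The gripper opens to 92 mm and grips with 3 to 60 N. Pads are 19 mm wide; open, the fingers measure 130 mm over their backs; the gripper's body (75 mm by 190 mm) begins 47 mm behind the grasp point.
Start: joints at [1.194, 0.434, 0.025, 1.573, -0.012, 1.134, -0.075], TCP at [0.169, -0.602, 0.227] pointing down, gripper open.
Joint ranges: [-2.62, 2.62], [-0.44, 2.09], [-1.27, 1.32], [0.08, 2.57], [-1.32, 4.46], [0.12, 2], [-2.74, 2.74]. Speed limits (rad/s): [2.22, 2.22, 3.01, 3.01, 3.14, 3.14, 3.14].

INTERFACE

Orientations are given as a rotation vector (axis times angle).
In Python, from cell import observe, get_image, sign_off gives the robot as it stands.
- The arm moves only by the tool arm_command, never from a script. Its argument "deltas" is a list of rows, each an object with "xyz": the shift along the tool's x, y, z in cm, a list of three; "turn": the turn about the tool's z in degrees; "jaw": the closure in counts, from 0 (fully open) to 255 (shut). A call has 1 to 5 rows; each row is the pose to reach, as a shift and turn from the pose measured when the call began, along the tool's axes at that moment; what a row does not reach only later rows make up. A row lasts 1/12 s, in which the tool goes at most 41.7 mm and 7.16 degrees, less where a joint would pass 70% of its speed; a pose out of reach is approached as far as the arm can. A call with a gripper value outside its range is refused whole. The fingers move at their own pace and stop on an object; "force" is the grip in N (left out, the last holds). Time passes only in rows, so rows that repeat a pose let the fingers close. It gives the time, the measured TCP pose, the force and the opening at its end, in the units of the state.
- observe(): the state, without advancing time (a new reading comes with each control period).
- get_image(name): name is "scene" or "top" or "wrist"; returns a dict with "frame" (480x640x3 uint8, red, green, blue), "depth" (480x640 float32, m along the optical axis (not along the pixel's ray), 0 where there is no reading), "camera_matrix" (3x3 intrinsics, pixels), "cam_to_world" (4x4, takes a point from camera to world coordinates). Camera axes: x right, y up, looking along -z (the intrinsics and any distortion apply to the point x, -y, -z); pixel columns grow to the right and rows downward; lengths in m; the calibration is good to about 2 mm. The wrist camera is an equidistant fisheye: a pixel r from the principal point sees the ray r / f radians off the axis. A picture is of the moment at which its call begins.
- sign_off(): hands the job in, once; it reports no verdict.
The state is a dict: "clock": time; "joints": joint angles; "dq": joint speeds; "joint_efforts": joint torques, N m; "position": TCP position; "ee_rot": TCP orientation; "force": force on the tool from outside, world axes, zero at the start; "ft_torque": the same for the moment, N m; "width": opening from 0.0 (shut) to 1.0 (fully open).
Only numpy, scipy, OpenCV 4.12 (cv2) and the standard library are available. Lean on these libraries where they do the work, as an engineer would, in place of code of your own. Each camera call takes 0.05 s, during which the arm holds its last target.

TASK

One bay of the reagent shelf above the bench has no label holder yet. From the three spare holders standing in the grey stock rail take the one whose length fits the open bay, push its tongue down behind the shelf's front lip with the label side facing the robot, until its shoulder sits fully home on the lip all along. Finish still gripping it and pressing it down firmly on the lip, so that the bonding tape takes - do not let go - and leave the other holders and everything else where they stand.

Things in the scene. Friction and masses are not known exactly. Their poses are not given: they have to be found in the camera images.
- riser: steel riser shelf, 460 wide x 210 deep, fixed but in a new place and up to 0.1 rad askew each time. Origin on the bench under the lip's front face, mid open bay; x away from the robot, y along the lip. Board top 120 mm up; front lip 3 thick, top 142 mm up. Dividers either side of the bay rise 6 mm above the lip, holders already in other bays 40 mm; other things on it stand 60 mm or more behind the lip
- lip_edge: the lip's rolled top edge along the 85 mm open bay, the only bay without a holder. Its origin is the seat: mid-bay, level with the lip's top, 5.5 mm behind the lip's front face and 2.5 mm behind its back face, where the middle of the seated holder's shoulders (plate underside) belongs. Axes as the riser's: x into the shelf, y along the lip, z up
- leaf (a joint): dark leaf spring behind the lip of the open bay, its flared mouth 2 mm below the lip's top: how far it is pushed back, m. 0 at rest, a 3 mm gap to the lip; 0.002 to 0.003 with a tongue in. It presses on the tongue with 1.4 to 3.5 N: the nose needs a push of 4 to 6 N to spread it some 12 to 8 mm before home, then slides with 1 to 3 N until the shoulder meets the rigid lip
- holder_mid (a point): centre of the plate of the 80 mm holder, the one that fits: teal plastic, plate 80 long (own y) x 12 thick (own x) x 40 high, white insert with yellow band on its front (own -x). Below it a centred tongue 5 thick, 74 long, 18 deep, round nose; the ledges beside it, 20 mm below this point, are the shoulders (taped). 25 to 50 g. Starts upright in the rail, this point 48 mm up, front to the robot
- holder_face (a point): middle of the label side (front face) of the 80 mm holder, 6 mm in front of holder_mid
- holder: the 80 mm holder itself; origin under the nose of its tongue, 38 mm below holder_mid
- short_mid (a point): centre of the plate of the 60 mm spare holder, otherwise like the 80 mm one; too short for the open bay, to be left in the rail
- long_mid (a point): centre of the plate of the 100 mm spare holder, otherwise like the 80 mm one; too long for the open bay, to be left in the rail
- stock: grey stock rail on the bench, 400 long (own y) x 60 x 28 high, one slot along its middle in which the three spare holders stand in a row, in any order, 14 mm or more apart; origin: middle of its underside; fixed, but in a different place each time, up to 0.15 rad askew
- amber: amber bottle with yellow cap, 46 dia x 95 high, at the back of the shelf; origin under its base; leave alone
- green: white bottle with green cap, 42 dia x 85 high, on the bench; origin under its base; leave alone
- tub: white screw-top tub, 64 dia x 65 high, at the back of the shelf; origin under its base; leave alone
- jar: clear specimen jar with orange lid, 64 dia x 75 high, on the bench; origin under its base; leave alone
- forceps: steel forceps, 145 mm long, lying on the white cutting board; origin under their middle; leave alone
Mind the look-alikes: they are no part of the job. Leave any brown or purple look-alike of the holder alone.

How it is judged:
By the outcome, as a careful person would: the job done as asked, in the order asked, and still so for the second after the job is handed in, while the arm keeps its last pose, push and grip.
It also fails if it takes over 35 s, if anything falls off the work surface, if the arm or the gripper's body presses on something with over 40 N, if the wrist force passes 120 N, or if a joint passes its speed limit or range.

## Working session

There is one attempt and no reset: what is moved stays moved. The work goes in short steps, Python scripts to look and compute and a tool call to move; the robot and the scene stay as the last step left them, time stands still between calls to the robot, and variables do not carry over. Pictures are saved under pics/ and viewed, and the job is handed in when it is done.

Besides the shell and the picture viewer there is one more tool, called after "Call:" as name(argument=value, ...) on one line, values as JSON. arm_command: Moves the arm, as the interface text tells. Its arguments: {"type":"object","properties":{"deltas":{"type":"array","items":{"type":"object","properties":{"xyz":{"type":"array","items":{"type":"number"}},"turn":{"type":"number"},"jaw":{"type":"number"}}}},"force":{"type":"number"}},"required":["deltas"]}

```bash
mkdir -p pics; ls; python3 - <<'E'
from cell import observe,get_image
import cv2,numpy as np
print(observe())
for n in ["scene","top","wrist"]:
    d=get_image(n); cv2.imwrite(f"pics/{n}0.png",d["frame"][:,:,::-1]); print(n,d["camera_matrix"],d["cam_to_world"].round(4),(d["depth"]>0).mean())
    np.savez(f"{n}0.npz",**{k:np.array(v) for k,v in d.items()})
E
```

```text
pics
{'clock': 0.0, 'joints': array([ 1.19442006,  0.43522568,  0.02496219,  1.57412727, -0.01160847,
        1.13399239, -0.07513494]), 'dq': array([-0.00078121, -0.00043175,  0.00181447, -0.00099059, -0.00161947,
        0.00024032, -0.00071522]), 'joint_efforts': array([-1.53773173e-03, -6.67863607e+01,  9.84358191e-01, -3.14468944e+01,
       -6.05731783e-02,  4.29044443e-02,  2.25053691e-04]), 'position': array([ 0.16878998, -0.60122801,  0.22593151]), 'ee_rot': array([-3.11067135e+00, -4.28337079e-01,  5.50903375e-04]), 'force': array([ 0.13104514, -0.10502554, -0.21562605]), 'ft_torque': array([-0.00356265,  0.04925993, -0.00161086]), 'width': 0.9982025012218415}
scene [[591.06998066   0.         317.04330018]
 [  0.         591.06998066 239.37626393]
 [  0.           0.           1.        ]] [[ 0.3533 -0.7192  0.5983  1.2587]
 [ 0.9354  0.2619 -0.2376 -0.3689]
 [ 0.0142  0.6436  0.7652  1.0868]
 [ 0.      0.      0.      1.    ]] 0.9959342447916667
top [[524.32002985   0.         318.3262519 ]
 [  0.         524.32002985 241.09279399]
 [  0.           0.           1.        ]] [[ 0.0259  0.984  -0.1761  0.2995]
 [-0.9995  0.0225 -0.0213 -0.0753]
 [-0.017   0.1766  0.9841  1.179 ]
 [ 0.      0.      0.      1.    ]] 0.9959375
wrist [[371.64829954   0.         321.39205246]
 [  0.         371.64829954 245.95114299]
 [  0.           0.           1.        ]] [[ 0.2703  0.9272  0.2593  0.2395]
 [-0.9628  0.2611  0.0701 -0.5819]
 [-0.0027 -0.2686  0.9632  0.3834]
 [ 0.      0.      0.      1.    ]] 0.9806380208333333
```

View pics/scene0.png

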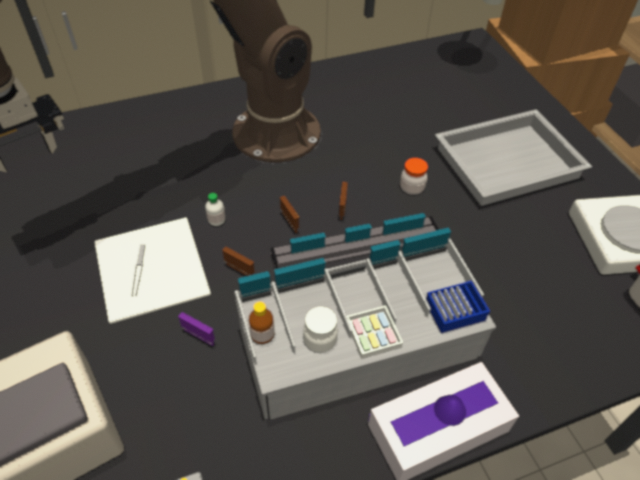

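View pics/top0.png

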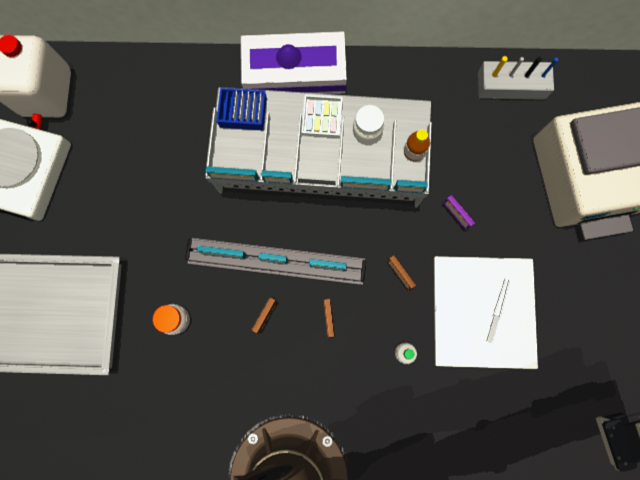

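View pics/wrist0.png

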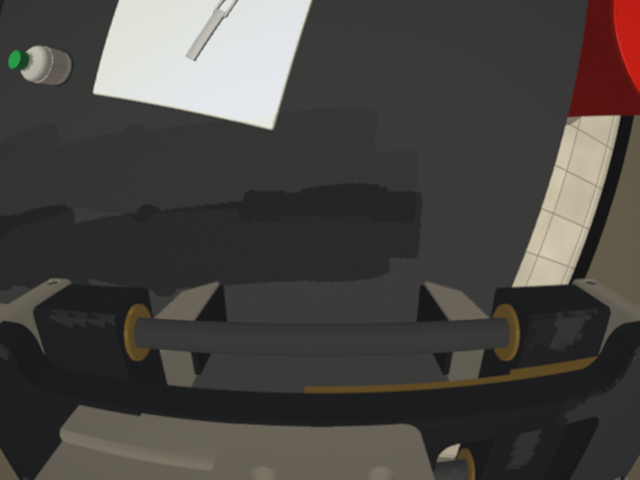

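The top view shows the rail holders (teal) at (220,252), (272,258) and (327,265), and the open bay at about (318,182). The look-alikes are three brown pieces at (263,315), (328,317) and (402,272), a purple one at (459,212), and the teal holders already on the lip at row 175-185. Next I measure lengths.

```bash
cat > h.py <<'E'
import numpy as np,cv2
def load(n): return dict(np.load(n))
def pts(d):
    K=d["camera_matrix"];h,w=d["depth"].shape
    u,v=np.meshgrid(np.arange(w),np.arange(h));z=d["depth"]
    p=np.stack([(u-K[0,2])/K[0,0]*z,-(v-K[1,2])/K[1,1]*z,-z],-1)
    T=d["cam_to_world"];return p@T[:3,:3].T+T[:3,3]
def ray_plane(d,uv,zp):
    K=d["camera_matrix"];T=d["cam_to_world"];uv=np.atleast_2d(uv)
    r=np.stack([(uv[:,0]-K[0,2])/K[0,0],-(uv[:,1]-K[1,2])/K[1,1],-np.ones(len(uv))],-1)@T[:3,:3].T
    return T[:3,3]+r*((zp-T[2,3])/r[:,2])[:,None]
def teal(f):
    h=cv2.cvtColor(f,cv2.COLOR_RGB2HSV); return cv2.inRange(h,(85,120,50),(102,255,255))
E
python3 - <<'E'
from h import *
for n in ["top","scene"]:
    d=load(n+"0.npz");P=pts(d);m=teal(d["frame"])
    k,l,s,c=cv2.connectedComponentsWithStats(m)
    for i in range(1,k):
        if s[i,4]<20: continue
        q=P[l==i]; zt=np.percentile(q[:,2],90)
        t=q[q[:,2]>zt-0.008] 
        r=cv2.minAreaRect((t[:,:2]*1000).astype(np.float32))
        print(n,s[i],c[i].round(),"z",q[:,2].min().round(3),zt.round(3),"rect mm",np.round(r[0],1),np.round(r[1],1),round(r[2],1))
d=load("top0.npz")
cv2.imwrite("pics/crop1.png",cv2.resize(d["frame"][150:300,170:450,::-1],None,fx=2.8,fy=2.8,interpolation=cv2.INTER_CUBIC))
P=pts(d)
for v in range(150,215,3): print(v,P[v,318].round(4),d["frame"][v,318])
E
```

```text
top [205 166  51  11 296] [230. 171.] z -0.002 0.184 rect mm [615.6 124.8] [99.9 13.4] 87.1
top [261 170  31   9 176] [276. 174.] z 0.131 0.184 rect mm [468.1 -29.5] [345.3  53.8] 24.0
top [341 176  50  11 300] [365. 180.] z 0.149 0.184 rect mm [ 452.4 -133.8] [ 97.  312.8] 86.3
top [396 180  31   9 179] [411. 184.] z 0.168 0.184 rect mm [ 596.8 -233.8] [57.3 13.4] 86.8
top [197 246  48  13 252] [220. 251.] z 0.022 0.07 rect mm [408.4  55.1] [335.8  51.3] 58.8
top [259 253  28  11 151] [273. 257.] z 0.038 0.07 rect mm [461.4  46.5] [59.5 12.5] 83.3
top [309 259  37  11 201] [327. 264.] z 0.062 0.07 rect mm [378.5 -64.7] [ 78.1 155.4] 84.6
scene [384 213  41  21 541] [403. 223.] z -0.004 0.069 rect mm [ 840.3 -112.6] [ 86.9 977.5] 53.4
scene [345 224  26  18 330] [357. 232.] z -0.006 0.069 rect mm [ 846.3 -168.2] [ 54.4 915.7] 60.7
scene [403 228  48  26 681] [426. 240.] z -0.002 0.183 rect mm [ 911.  -126.6] [ 83.4 843.5] 49.5
scene [290 233  35  19 457] [307. 242.] z -0.004 0.069 rect mm [ 838.9 -233.6] [ 74.3 879.1] 67.3
scene [371 241  29  21 423] [384. 250.] z 0.143 0.183 rect mm
[... 491 characters left out ...]
1]
168 [ 0.6456 -0.0476  0.1189] [216 215 203]
171 [ 0.6387 -0.0478  0.12  ] [215 213 202]
174 [ 0.6308 -0.0481  0.1242] [217 216 205]
177 [ 0.6252 -0.0482  0.1211] [218 216 205]
180 [ 0.6128 -0.0489  0.1405] [79 79 75]
183 [ 0.608  -0.0489  0.1355] [84 85 80]
186 [ 0.6007 -0.0491  0.1385] [102 101  95]
189 [ 0.6014 -0.0487  0.1134] [73 73 69]
192 [ 0.6215 -0.0465  0.0174] [74 73 68]
195 [ 6.192e-01 -4.620e-02 -2.000e-04] [22 22 22]
198 [ 0.6125 -0.0464 -0.0021] [27 27 26]
201 [ 0.6051 -0.0466 -0.0012] [28 28 28]
204 [ 0.597  -0.0468  0.0024] [36 37 35]
207 [ 5.905e-01 -4.700e-02  1.000e-04] [45 46 44]
210 [ 0.5839 -0.0471 -0.0021] [45 45 44]
213 [ 5.762e-01 -4.730e-02  2.000e-04] [46 47 44]
```

View pics/crop1.png

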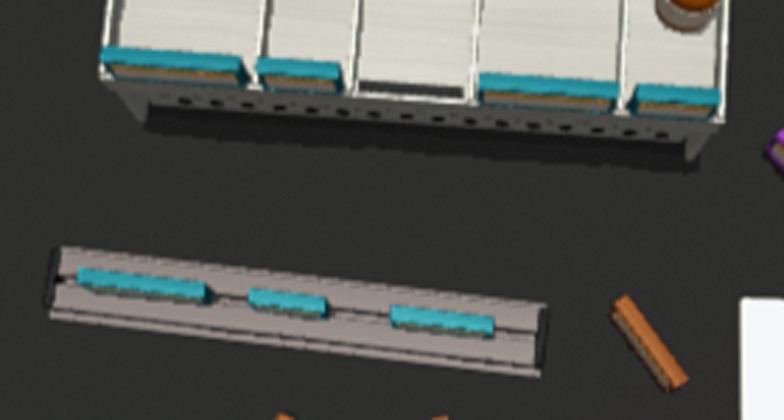

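The crop shows the three spares, left to right, long, short and medium (327,264). The open bay with its dark leaf lies right of the short lip holder. Now precise fits.

```bash
python3 - <<'E'
from h import *
for n in ["top"]:
    d=load(n+"0.npz");P=pts(d);m=teal(d["frame"])
    k,l,s,c=cv2.connectedComponentsWithStats(m)
    for i in range(1,k):
        if s[i,4]<20: continue
        hz=0.182 if c[i][1]<230 else 0.068
        vv,uu=np.where((l==i)&(abs(P[:,:,2]-hz)<0.007))
        W=ray_plane(d,np.c_[uu,vv],hz)
        r=cv2.minAreaRect((W[:,:2]*1000).astype(np.float32))
        q=W[:,:2]-W[:,:2].mean(0);_,_,V=np.linalg.svd(q,full_matrices=False);a=V[0]*np.sign(V[0][1])
        t=q@a
        print(c[i].round(),len(uu),"rect",np.round(r[0],1),np.round(r[1],1),"mean",W[:,:2].mean(0).round(4),"dir ang(deg of y axis)",np.degrees(np.arctan2(-a[0],a[1])).round(2),"ends",(W[:,:2].mean(0)+a*t.min()).round(4),(W[:,:2].mean(0)+a*t.max()).round(4))
E
```

```text
[230. 171.] 293 rect [614.8 124.4] [99.1 13.4] mean [0.6155 0.1243] dir ang(deg of y axis) -3.07 ends [0.6128 0.0749] [0.6181 0.1739]
[276. 174.] 173 rect [610.8  33.3] [59.9 12.1] mean [0.6107 0.0336] dir ang(deg of y axis) -2.96 ends [0.6091 0.0034] [0.6122 0.0632]
[365. 180.] 294 rect [ 601.4 -143.4] [97.  12.8] mean [ 0.6016 -0.1433] dir ang(deg of y axis) -2.85 ends [ 0.5992 -0.1919] [ 0.604 -0.095]
[411. 184.] 177 rect [ 596.4 -233.7] [57.1 13.1] mean [ 0.5969 -0.2337] dir ang(deg of y axis) -3.14 ends [ 0.5953 -0.2623] [ 0.5985 -0.2052]
[220. 251.] 246 rect [472. 159.] [99.5 12. ] mean [0.4723 0.1594] dir ang(deg of y axis) -5.56 ends [0.4674 0.1094] [0.4771 0.2085]
[273. 257.] 148 rect [461.3  46.5] [59.6 12.8] mean [0.4614 0.0466] dir ang(deg of y axis) -5.99 ends [0.4583 0.0169] [0.4645 0.076 ]
[327. 264.] 199 rect [449.1 -71.4] [78.1 13.3] mean [ 0.4498 -0.0717] dir ang(deg of y axis) -5.7 ends [ 0.446  -0.1103] [ 0.4537 -0.0326]
```

```bash
cat >> h.py <<'E'
from scipy.spatial.transform import Rotation as R
def plan(s,target,yaw_y):
    Rm=R.from_rotvec(s["ee_rot"]).as_matrix()
    d=Rm.T@(np.array(target)-s["position"])*100
    a=np.degrees(np.arctan2(Rm[1,1],Rm[0,1])); t=-((yaw_y-a+180)%360-180)
    print("pos",s["position"].round(4),"yaw_y",a.round(2),"tilt",Rm[:,2].round(4),"clk",round(s["clock"],2),"F",s["force"].round(2),"w",round(s["width"],3))
    print("xyz cm",d.round(2),"turn",t.round(2)); return d,t
E
python3 - <<'E'
from h import *;from cell import observe
plan(observe(),[0.4495,-0.0715,0.17],-5.75)
E
```

```text
pos [ 0.1688 -0.6014  0.2261] yaw_y -74.32 tilt [-4.0e-04  1.1e-03 -1.0e+00] clk 0.15 F [-0.35  0.28  0.04] w 1.003
xyz cm [ 41.34 -43.42   5.66] turn -68.57
```

Call:
arm_command(deltas=[{"xyz":[41.3,-43.4,4],"turn":-68.6,"jaw":100},{"xyz":[41.3,-43.4,4],"turn":-68.6,"jaw":100},{"xyz":[41.3,-43.4,4],"turn":-68.6,"jaw":100},{"xyz":[41.3,-43.4,4],"turn":-68.6,"jaw":100},{"xyz":[41.3,-43.4,4],"turn":-68.6,"jaw":100}], force=15)

```text
clock: 0.57
position: [0.2665, -0.416, 0.2126]
ee_rot: [-2.825, -1.373, 0.0]
force: [0.6, -0.3, 0.0]
width: 0.686
```

```bash
python3 - <<'E'
from h import *;from cell import observe
plan(observe(),[0.4495,-0.0715,0.17],-5.75)
E
```

```text
pos [ 0.2665 -0.416   0.2126] yaw_y -38.16 tilt [-3.e-04  6.e-04 -1.e+00] clk 0.57 F [ 0.64 -0.28  0.01] w 0.686
xyz cm [38.4  -6.9   4.27] turn -32.41
```

Call:
arm_command(deltas=[{"xyz":[38.4,-6.9,4.2],"turn":-32.4,"jaw":100},{"xyz":[38.4,-6.9,4.2],"turn":-32.4,"jaw":100},{"xyz":[38.4,-6.9,4.2],"turn":-32.4,"jaw":100},{"xyz":[38.4,-6.9,4.2],"turn":-32.4,"jaw":100},{"xyz":[38.4,-6.9,4.2],"turn":-32.4,"jaw":100}])

```text
clock: 0.98
position: [0.3633, -0.2331, 0.1905]
ee_rot: [-2.323, -2.115, -0.0]
force: [1.3, -0.2, -0.3]
width: 0.613
```

```bash
python3 - <<'E'
from h import *;from cell import observe
plan(observe(),[0.4495,-0.0715,0.17],-5.75)
E
```

```text
pos [ 0.3633 -0.2331  0.1905] yaw_y -5.38 tilt [-2.e-04  2.e-04 -1.e+00] clk 0.98 F [ 1.31 -0.16 -0.33] w 0.613
xyz cm [16.9   7.07  2.05] turn 0.37
```

Call:
arm_command(deltas=[{"xyz":[16.9,7.07,2.0],"turn":0.4,"jaw":100},{"xyz":[16.9,7.07,2.0],"turn":0.4,"jaw":100},{"xyz":[16.9,7.07,2.0],"turn":0.4,"jaw":100},{"xyz":[16.9,7.07,2.0],"turn":0.4,"jaw":100},{"xyz":[16.9,7.07,2.0],"turn":0.4,"jaw":100}])

```text
clock: 1.4
position: [0.4513, -0.0663, 0.1704]
ee_rot: [-2.325, -2.111, -0.004]
force: [0.2, 0.2, 0.2]
width: 0.611
```

```bash
python3 - <<'E'
from h import *;from cell import observe,get_image
plan(observe(),[0.4495,-0.0715,0.17],-5.75)
d=get_image("wrist");np.savez("wrist1.npz",**{k:np.array(v) for k,v in d.items()})
cv2.imwrite("pics/wrist1.png",d["frame"][:,:,::-1])
E
```

```text
pos [ 0.4513 -0.0663  0.1704] yaw_y -5.52 tilt [ 0.0013  0.0022 -1.    ] clk 1.4 F [0.2  0.21 0.15] w 0.611
xyz cm [-0.54 -0.13  0.04] turn 0.23
```

View pics/wrist1.png

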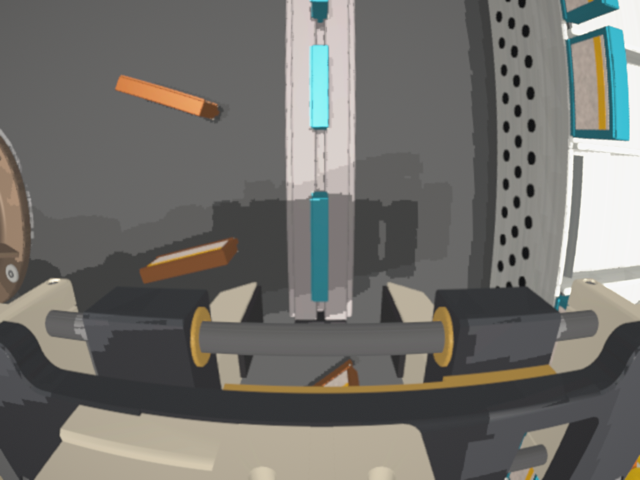

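The wrist view shows the mid holder at (319,247), in line between the fingers, with the short one at (319,87). The shelf lip is on the right, with the open bay at columns 560-580 and rows 150-300. Now measure with fisheye rays.

```bash
cat >> h.py <<'E'
def fray(d,uv,zp):
    K=d["camera_matrix"];T=d["cam_to_world"];uv=np.atleast_2d(uv).astype(float)
    q=np.c_[(uv[:,0]-K[0,2])/K[0,0],(uv[:,1]-K[1,2])/K[1,1]];th=np.linalg.norm(q,axis=1);e=q/np.maximum(th,1e-9)[:,None]
    r=np.c_[np.sin(th)*e[:,0],-np.sin(th)*e[:,1],-np.cos(th)]@T[:3,:3].T
    return T[:3,3]+r*((zp-T[2,3])/r[:,2])[:,None]
E
python3 - <<'E'
from h import *
d=load("wrist1.npz");m=teal(d["frame"]);k,l,s,c=cv2.connectedComponentsWithStats(m)
for i in range(1,k):
    if s[i,4]<200: continue
    vv,uu=np.where(l==i); hz=.182 if c[i][0]>450 else .068
    W=fray(d,np.c_[uu,vv],hz)
    r=cv2.minAreaRect((W[:,:2]*1000).astype(np.float32)); q=W[:,:2]-W[:,:2].mean(0);a=np.linalg.svd(q,full_matrices=False)[2][0];a*=np.sign(a[1])
    print(s[i],c[i].round(),r,np.degrees(np.arctan2(-a[0],a[1])).round(2),W[:,:2].mean(0).round(4))
cv2.imwrite("pics/w1a.png",cv2.resize(d["frame"][120:320,270:370,::-1],None,fx=3,fy=3,interpolation=cv2.INTER_CUBIC))
cv2.imwrite("pics/w1b.png",cv2.resize(d["frame"][0:320,480:640,::-1],None,fx=1.8*2.0/2,fy=1.8,interpolation=cv2.INTER_CUBIC))
E
```

```text
[311   0  17  22 281] [319.   9.] ((467.1216735839844, 104.53816223144531), (16.869670867919922, 11.254480361938477), 84.33296203613281) -5.7 [0.4674 0.1056]
[561   0  58  23 743] [589.  10.] ((597.6425170898438, 70.63352966308594), (44.163143157958984, 11.568859100341797), 11.504194259643555) -69.84 [0.5954 0.0705]
[ 567   26   62  114 2837] [608.  86.] ((595.7107543945312, 34.888057708740234), (59.474998474121094, 41.53755187988281), 86.9070053100586) -16.07 [0.6018 0.0324]
[311  45  17  84 389] [317.  81.] ((461.7017517089844, 47.986328125), (59.86390686035156, 11.059676170349121), 84.46603393554688) -5.51 [0.461  0.0517]
[ 311  192   17  109 1784] [319. 245.] ((450.42779541015625, -67.34465789794922), (82.03361511230469, 11.776082992553711), 84.70753479003906) -5.43 [ 0.4507 -0.0658]
```

View pics/w1a.png

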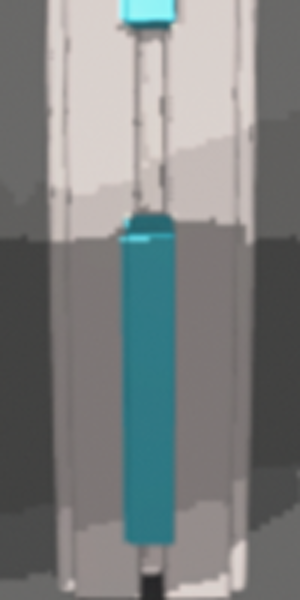

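```bash
python3 - <<'E'
from h import *;from cell import observe
plan(observe(),[0.450,-0.070,0.036],-5.6)
E
```

```text
pos [ 0.4522 -0.0644  0.1704] yaw_y -5.37 tilt [ 0.0019  0.0034 -1.    ] clk 1.45 F [1.84 3.26 0.3 ] w 0.606
xyz cm [-0.63 -0.19 13.44] turn 0.23
```

Call:
arm_command(deltas=[{"xyz":[-0.6,-0.2,3],"turn":0.2,"jaw":100},{"xyz":[-0.6,-0.2,6],"turn":0.2,"jaw":100},{"xyz":[-0.6,-0.2,8],"turn":0.2,"jaw":100},{"xyz":[-0.6,-0.2,8],"turn":0.2,"jaw":100}])

```text
clock: 1.78
position: [0.447, -0.0701, 0.0871]
ee_rot: [-2.322, -2.107, 0.001]
force: [-0.6, -0.8, -0.4]
width: 0.605
```

```bash
python3 - <<'E'
from h import *;from cell import observe
plan(observe(),[0.450,-0.070,0.036],-5.6)
E
```

```text
pos [ 0.447  -0.0701  0.0871] yaw_y -5.56 tilt [-0.0045  0.0041 -1.    ] clk 1.78 F [-0.63 -0.81 -0.39] w 0.605
xyz cm [0.02 0.32 5.11] turn 0.04
```

Call:
arm_command(deltas=[{"xyz":[0,0.3,2],"turn":0,"jaw":100},{"xyz":[0,0.3,4],"turn":0,"jaw":100},{"xyz":[0,0.3,5.1],"turn":0,"jaw":100},{"xyz":[0,0.3,5.1],"turn":0,"jaw":100},{"xyz":[0,0.3,5.1],"turn":0,"jaw":100}])

```text
clock: 2.2
position: [0.4499, -0.0704, 0.0367]
ee_rot: [-2.322, -2.107, 0.001]
force: [0.3, 0.7, -0.3]
width: 0.604
```

```bash
python3 - <<'E'
from h import *;from cell import observe,get_image
plan(observe(),[0.450,-0.070,0.036],-5.6)
d=get_image("wrist");np.savez("wrist2.npz",**{k:np.array(v) for k,v in d.items()})
cv2.imwrite("pics/wrist2.png",d["frame"][:,:,::-1])
plan(observe(),[0.450,-0.070,0.036],-5.6)
E
```

```text
pos [ 0.4499 -0.0704  0.0367] yaw_y -5.57 tilt [-0.0047  0.004  -1.    ] clk 2.2 F [ 0.34  0.7  -0.27] w 0.604
xyz cm [0.04 0.   0.08] turn 0.03
pos [ 0.4504 -0.0704  0.0372] yaw_y -5.57 tilt [-0.0035  0.0039 -1.    ] clk 2.25 F [ 0.47 -0.11 -0.32] w 0.609
xyz cm [ 0.03 -0.04  0.12] turn 0.03
```

View pics/wrist2.png

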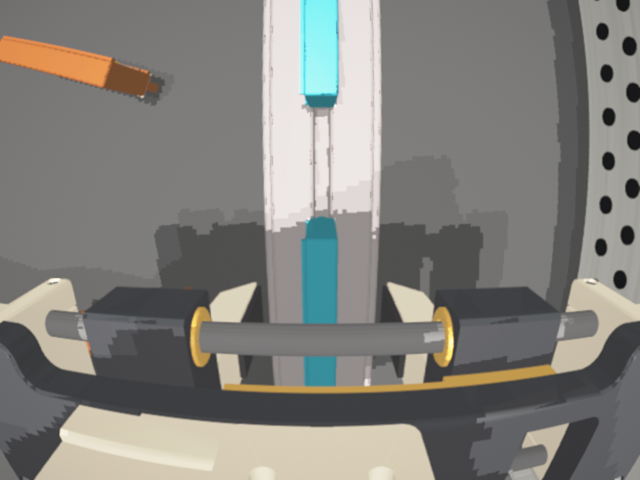

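The wrist view shows the mid holder centred between the open fingers (column 319), with its far top edge at row 240. Closing now.

Call:
arm_command(deltas=[{"xyz":[0,0,0.1],"turn":0,"jaw":255},{"xyz":[0,0,0.1],"turn":0,"jaw":255},{"xyz":[0,0,0.1],"turn":0,"jaw":255},{"xyz":[0,0,0.1],"turn":0,"jaw":255},{"xyz":[0,0,0.1],"turn":0,"jaw":255}], force=40)

```text
clock: 2.67
position: [0.4506, -0.0705, 0.0365]
ee_rot: [-2.323, -2.108, -0.0]
force: [0.4, -0.1, -0.4]
width: 0.293
```

```bash
python3 - <<'E'
from h import *;from cell import observe
plan(observe(),[0.450,-0.070,0.25],-5.6)
d=load("wrist2.npz")
print(fray(d,[[303,240],[319,240],[336,240],[305,96],[336,96]],.068).round(4))
E
```

```text
pos [ 0.4506 -0.0705  0.0365] yaw_y -5.57 tilt [-0.003   0.0037 -1.    ] clk 2.67 F [ 0.44 -0.12 -0.41] w 0.293
xyz cm [  0.11  -0.13 -21.35] turn 0.03
[[ 0.4484 -0.0306  0.068 ]
 [ 0.454  -0.0311  0.068 ]
 [ 0.4599 -0.0317  0.068 ]
 [ 0.4542  0.0189  0.068 ]
 [ 0.4645  0.0178  0.068 ]]
```

Call:
arm_command(deltas=[{"xyz":[0,0,0],"turn":0,"jaw":255},{"xyz":[0,0,0],"turn":0,"jaw":255},{"xyz":[0,0,0],"turn":0,"jaw":255},{"xyz":[0,0,0],"turn":0,"jaw":255},{"xyz":[0,0,0],"turn":0,"jaw":255}], force=40)

```text
clock: 3.08
position: [0.4506, -0.0704, 0.0366]
ee_rot: [-2.323, -2.108, -0.0]
force: [-0.8, -1.0, 1.9]
width: 0.13
```

```bash
python3 - <<'E'
from h import *;from cell import observe
plan(observe(),[0.450,-0.070,0.25],-5.6)
E
```

```text
pos [ 0.4506 -0.0704  0.0366] yaw_y -5.57 tilt [-0.003   0.0037 -1.    ] clk 3.08 F [-0.8  -1.05  1.89] w 0.13
xyz cm [  0.11  -0.13 -21.34] turn 0.03
```

Call:
arm_command(deltas=[{"xyz":[0,0,-2],"turn":0,"jaw":255},{"xyz":[0,0,-6],"turn":0,"jaw":255},{"xyz":[0,0,-10],"turn":0,"jaw":255},{"xyz":[0,0,-14],"turn":0,"jaw":255},{"xyz":[0,0,-18],"turn":0,"jaw":255}])

```text
clock: 3.5
position: [0.4505, -0.0708, 0.2184]
ee_rot: [-2.322, -2.108, -0.0]
force: [1.4, -1.3, -0.8]
width: 0.13
```

```bash
python3 - <<'E'
from h import *;from cell import observe
plan(observe(),[0.6066,-0.046,0.24],-3.0)
E
```

```text
pos [ 0.4505 -0.0708  0.2184] yaw_y -5.54 tilt [-0.0035  0.0042 -1.    ] clk 3.5 F [ 1.45 -1.27 -0.8 ] w 0.13
xyz cm [ 3.98 15.29 -2.21] turn -2.54
```

Call:
arm_command(deltas=[{"xyz":[1,4,-2.2],"turn":-1,"jaw":255},{"xyz":[2,8,-2.2],"turn":-2,"jaw":255},{"xyz":[3,12,-2.2],"turn":-2.5,"jaw":255},{"xyz":[4,15,-2.2],"turn":-2.5,"jaw":255},{"xyz":[4,15,-2.2],"turn":-2.5,"jaw":255}])

```text
clock: 3.92
position: [0.6087, -0.0436, 0.2387]
ee_rot: [-2.274, -2.159, -0.005]
force: [-1.6, 0.4, -0.4]
width: 0.128
```

```bash
python3 - <<'E'
from h import *;from cell import observe,get_image
plan(observe(),[0.6066,-0.046,0.24],-3.0)
for n in ["wrist","top","scene"]:
    d=get_image(n);np.savez(n+"3.npz",**{k:np.array(v) for k,v in d.items()})
    f=d["frame"][:,:,::-1]
    cv2.imwrite(f"pics/{n}3.png",f)
plan(observe(),[0.6066,-0.046,0.24],-3.0)
E
```

```text
pos [ 0.6087 -0.0436  0.2387] yaw_y -2.97 tilt [-0.0017  0.0069 -1.    ] clk 3.92 F [-1.58  0.38 -0.37] w 0.128
xyz cm [-0.25 -0.2  -0.13] turn 0.03
pos [ 0.6032 -0.0453  0.2391] yaw_y -3.0 tilt [-0.0053  0.0045 -1.    ] clk 4.07 F [-0.34 -0.39  0.79] w 0.128
xyz cm [-0.06  0.34 -0.09] turn -0.0
```

View pics/wrist3.png

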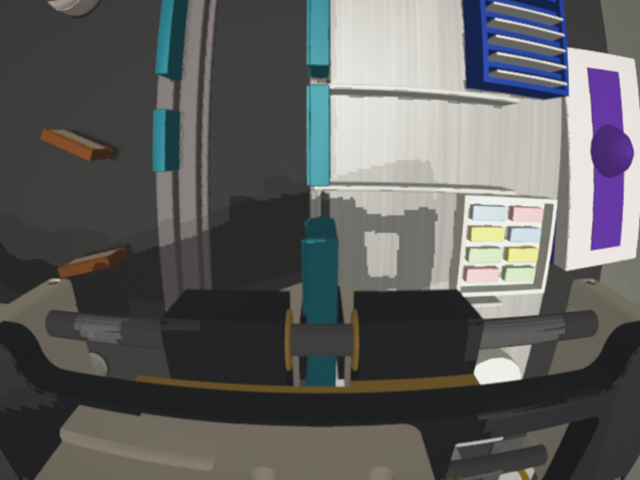

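View pics/scene3.png

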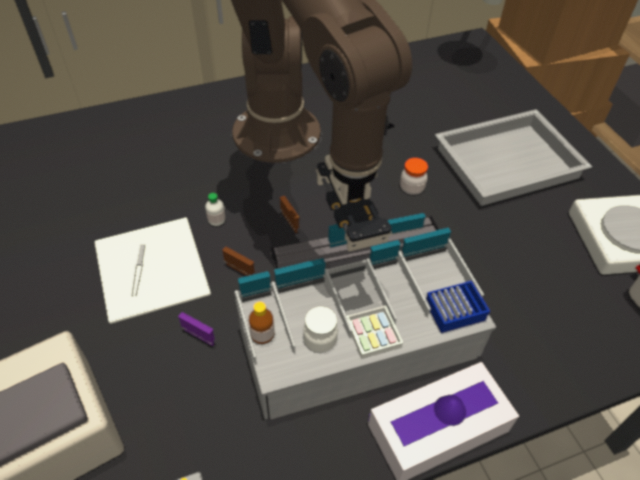

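```bash
python3 - <<'E'
from h import *
d=load("wrist3.npz");
cv2.imwrite("pics/w3c.png",cv2.resize(d["frame"][60:300,270:390,::-1],None,fx=2.5,fy=2.5,interpolation=cv2.INTER_CUBIC))
m=teal(d["frame"]);k,l,s,c=cv2.connectedComponentsWithStats(m)
for i in range(1,k):
    if s[i,4]<200: continue
    vv,uu=np.where(l==i)
    for hz in (.182,.2701):
        W=fray(d,np.c_[uu,vv],hz)
        r=cv2.minAreaRect((W[:,:2]*1000).astype(np.float32)); q=W[:,:2]-W[:,:2].mean(0);a=np.linalg.svd(q,full_matrices=False)[2][0];a*=np.sign(a[1])
        print(hz,s[i],c[i].round(),np.round(r[0],1),np.round(r[1],1),np.degrees(np.arctan2(-a[0],a[1])).round(2),W[:,:2].mean(0).round(4))
E
```

```text
0.182 [ 156    0   32   80 1961] [171.  38.] [525.4 105.1] [54.5 17.6] -3.58 [0.5256 0.1051]
0.2701 [ 156    0   32   80 1961] [171.  38.] [561.6  73.3] [32.1 10.4] -3.58 [0.5617 0.0733]
0.182 [ 307    0   22   77 1642] [318.  37.] [614.3  93.8] [48.2 12.2] -2.32 [0.6145 0.0939]
0.2701 [ 307    0   22   77 1642] [318.  37.] [614.   66.6] [28.4  7.2] -2.32 [0.6141 0.0667]
0.182 [ 307   85   22  101 2121] [318. 134.] [611.3  35.3] [58.2 12.1] -2.79 [0.6116 0.0355]
0.2701 [ 307   85   22  101 2121] [318. 134.] [612.2  32.2] [34.3  7.1] -2.79 [0.6124 0.0323]
0.182 [ 153  109   26   63 1536] [165. 140.] [519.3  41. ] [38.1 17.2] -5.04 [0.5192 0.0409]
0.2701 [ 153  109   26   63 1536] [165. 140.] [558.   35.5] [22.4 10.2] -5.04 [0.558  0.0354]
0.182 [ 301  217   37  106 3497] [320. 271.] [608.1 -46.8] [68.4 21.7] -2.47 [ 0.6083 -0.0468]
0.2701 [ 301  217   37  106 3497] [320. 271.] [610.3 -16.2] [40.3 12.8] -2.47 [ 0.6105 -0.0162]
0.182 [305 357  31  29 813] [320. 371.] [ 604.4 -119.3] [24.  20.2] -12.85 [ 0.6047 -0.1189]
0.2701 [305 357  31  29 813] [320. 371.] [608.2 -59. ] [14.1 11.9] -12.85 [ 0.6083 -0.0587]
```

View pics/w3c.png

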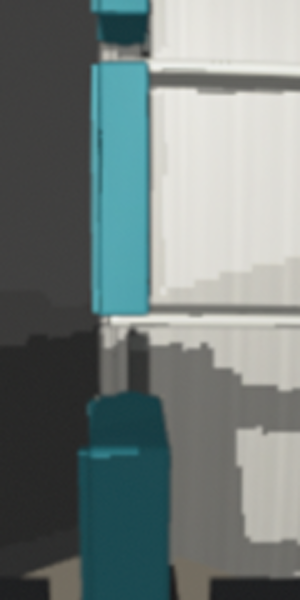

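```bash
python3 - <<'E'
from h import *;from cell import observe
d=load("wrist3.npz")
print(fray(d,[[302,240.8],[319.5,240.8],[337,240.8]],.2701).round(4))
print(fray(d,[[307,185.5],[329,185.5],[307,85.5],[329,85.5]],.182).round(4))
plan(observe(),[0.6066,-0.0453,0.183],-3.0)
E
```

```text
[[ 0.6049 -0.0043  0.2701]
 [ 0.611  -0.0046  0.2701]
 [ 0.6172 -0.0049  0.2701]]
[[0.6037 0.0063 0.182 ]
 [0.6164 0.0056 0.182 ]
 [0.6069 0.0644 0.182 ]
 [0.6194 0.0637 0.182 ]]
pos [ 0.6032 -0.0453  0.2391] yaw_y -3.0 tilt [-0.0053  0.0045 -1.    ] clk 4.07 F [-0.34 -0.39  0.79] w 0.128
xyz cm [-0.01  0.37  5.61] turn -0.0
```

Call:
arm_command(deltas=[{"xyz":[0,0.35,1.5],"turn":0,"jaw":255},{"xyz":[0,0.35,3],"turn":0,"jaw":255},{"xyz":[0,0.35,4.5],"turn":0,"jaw":255},{"xyz":[0,0.35,5.6],"turn":0,"jaw":255},{"xyz":[0,0.35,5.6],"turn":0,"jaw":255}])

```text
clock: 4.48
position: [0.6041, -0.046, 0.181]
ee_rot: [-2.273, -2.156, 0.006]
force: [-1.2, 0.0, 0.6]
width: 0.127
```

Call:
arm_command(deltas=[{"xyz":[0,0,0],"turn":0,"jaw":255},{"xyz":[0,0,0],"turn":0,"jaw":255}])

```text
clock: 4.65
position: [0.6038, -0.0463, 0.1816]
ee_rot: [-2.273, -2.155, 0.006]
force: [0.6, 0.2, 0.2]
width: 0.128
```

```bash
python3 - <<'E'
from h import *;from cell import observe,get_image
plan(observe(),[0.6066,-0.0453,0.183],-3.0)
for n in ["wrist","top","scene"]:
    d=get_image(n);np.savez(n+"4.npz",**{k:np.array(v) for k,v in d.items()})
    f=d["frame"][:,:,::-1]
    cv2.imwrite(f"pics/{n}4.png",f)
    plan(observe(),[0.6066,-0.0453,0.183],-3.0)
d=load("wrist4.npz");cv2.imwrite("pics/w4c.png",cv2.resize(d["frame"][60:320,260:380,::-1],None,fx=3,fy=3,interpolation=cv2.INTER_CUBIC)[:600*2])
d=load("top4.npz");cv2.imwrite("pics/t4c.png",cv2.resize(d["frame"][150:220,260:380,::-1],None,fx=6,fy=6,interpolation=cv2.INTER_CUBIC))
E
```

```text
pos [ 0.6038 -0.0463  0.1816] yaw_y -3.05 tilt [-0.0091  0.0037 -1.    ] clk 4.65 F [0.64 0.24 0.18] w 0.128
xyz cm [ 0.11  0.27 -0.14] turn -0.05
pos [ 0.6042 -0.0462  0.1818] yaw_y -3.04 tilt [-0.0084  0.0037 -1.    ] clk 4.7 F [ 0.98 -0.59  0.35] w 0.126
xyz cm [ 0.1   0.24 -0.12] turn -0.04
pos [ 0.6044 -0.046   0.182 ] yaw_y -3.04 tilt [-0.0079  0.0038 -1.    ] clk 4.75 F [ 0.49 -0.43  0.5 ] w 0.128
xyz cm [ 0.09  0.21 -0.1 ] turn -0.04
pos [ 0.6045 -0.046   0.1819] yaw_y -3.04 tilt [-0.0079  0.0038 -1.    ] clk 4.8 F [ 0.33 -0.13 -0.39] w 0.123
xyz cm [ 0.08  0.21 -0.11] turn -0.04
```

View pics/w4c.png

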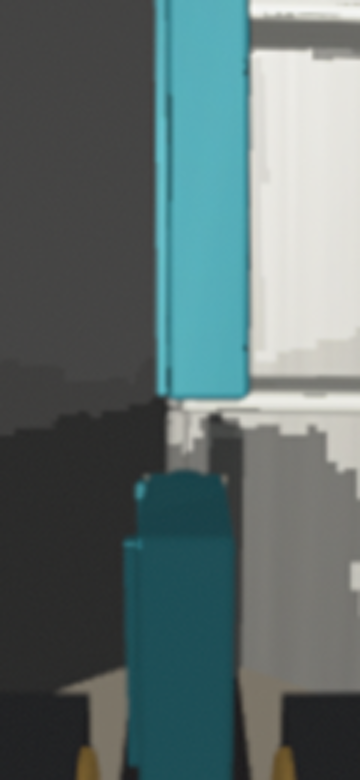

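View pics/t4c.png

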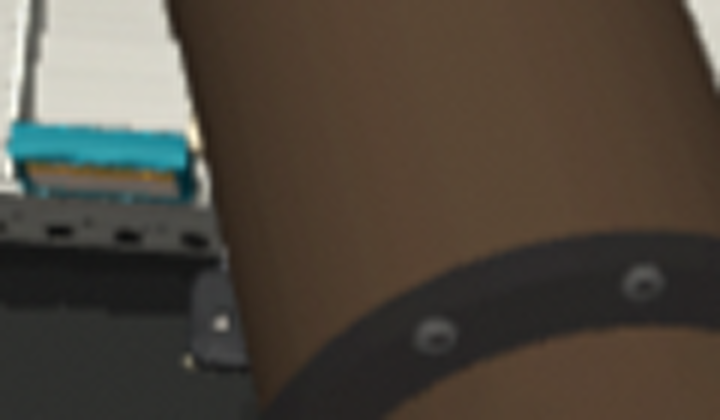

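```bash
python3 - <<'E'
from h import *
d=load("wrist4.npz")
c=lambda x,y:[260+x/3,60+y/3]
H=fray(d,[c(125,542),c(233,537)],.213);L=fray(d,[c(157,394),c(248,396)],.182);L2=fray(d,[c(157,150),c(248,150)],.182)
print(H.round(4),L.round(4),L2.round(4))
print("held far-end ctr",H.mean(0),"lip near-end ctr",L.mean(0),"lip pt",L2.mean(0))
# divider top z .148, at crop (190..., 402)
print(fray(d,[c(250,395),c(250,410)],.148).round(4))
m=teal(d["frame"]);k,l,s,cc=cv2.connectedComponentsWithStats(m)
for i in range(1,k):
    if s[i,4]<200: continue
    vv,uu=np.where(l==i);hz=.182
    W=fray(d,np.c_[uu,vv],hz);r=cv2.minAreaRect((W[:,:2]*1000).astype(np.float32))
    print(cc[i].round(),s[i],np.round(r[0],1),np.round(r[1],1),r[2])
E
```

```text
[[ 0.6002 -0.0068  0.213 ]
 [ 0.6128 -0.0069  0.213 ]] [[0.6037 0.0066 0.182 ]
 [0.6165 0.0057 0.182 ]] [[0.6056 0.0411 0.182 ]
 [0.6182 0.0405 0.182 ]]
held far-end ctr [ 0.60649338 -0.00683362  0.213     ] lip near-end ctr [0.61011105 0.00617777 0.182     ] lip pt [0.61189994 0.04082917 0.182     ]
[[ 0.6183  0.0016  0.148 ]
 [ 0.6182 -0.001   0.148 ]]
[151.  31.] [ 133    0   37   66 1994] [533.8  87.5] [34.8 17. ] 84.32122802734375
[327.  97.] [ 312    0   31  193 5437] [612.2  48.4] [84.8 12.4] 87.26502227783203
[145. 135.] [ 129   99   33   74 2249] [529.2  38.6] [34.1 17. ] 84.68232727050781
[320. 271.] [ 301  218   37  105 3558] [604.7 -29.9] [49.8 15.9] 87.72789764404297
[321. 371.] [305 357  34  29 881] [602.8 -83.1] [17.5 17. ] 87.2490234375
```

```bash
python3 - <<'E'
from h import *
d=load("top0.npz");g=cv2.cvtColor(d["frame"],cv2.COLOR_RGB2GRAY)
# leaf extents & dividers
print(g[174:190:1,288:306]); print(g[174:190,330:348])
for v in (181,182,183): print(ray_plane(d,[[298.5,v],[336,v]],.140).round(4))
w=load("wrist4.npz");print(w["depth"][180:192:3,320],w["depth"][242:260:4,318], w["cam_to_world"].round(4))
s=load("scene0.npz");cv2.imwrite("pics/s0c.png",cv2.resize(s["frame"][220:320,320:440,::-1],None,fx=6,fy=6,interpolation=cv2.INTER_CUBIC))
E
```

```text
[[112 111 101 103 191 213 214 236 121 132 215 219 217 218 217 217 217 217]
 [119 120 109  75 151 214 224 237 117 138 215 217 216 216 217 217 217 217]
 [125 128 118  63 137 215 227 233 108 139 214 216 215 215 216 216 216 217]
 [109 112 103  48 119 218 227 218 103 139 200 203 203 206 217 217 217 216]
 [ 77  63  55  36 106 215 230 201 115 164 150 149 150 157 178 179 181 185]
 [ 75  48  32  32  85 191 237 210 138 196  86  61  66  68  73  74  78  93]
 [ 89  59  33  30  58 153 237 205 140 201  78  48  51  52  52  52  53  55]
 [ 92  70  36  31  55 132 205 158 137 200  78  50  53  53  50  53  54  52]
 [ 83  74  43  43  72 127 160 130 166 190 106  93  98  96  76  86  83  65]
 [ 61  60  53  61  88 130 143 138 199 182 154 155 166 185 174 182 174 163]
 [ 65  66  65  69  85 103 107 118 165 148 146 150 163 192 196 201 196 195]
 [ 72  71  71  72  73  74  74  75  82  79  79  79  81  89  91  95  98 104]
 [ 74  75  73  74  73  73  72  73  73  73  72  72  71  71  71  71  71  71]
 [ 73  76  74  73  74  74  75  75  74  75  74  74  73  73  73  74  74  74]
 [ 71  71  64  59  60  66  72  73  71  65  67  73 
[... 1010 characters left out ...]
 210 203 200 192 171 145 170 177 124  70  56  78  82  83  83  84]
 [ 94  93  98 100 107 111 104 118 159 153 129  78  60  63  63  59  63  66]
 [ 70  70  72  71  73  74  73  76  83  82  77  65  71  72  69  62  67  69]
 [ 75  75  75  75  74  74  74  74  72  72  72  71  72  73  72  72  72  73]]
[[ 0.61   -0.0088  0.14  ]
 [ 0.6116 -0.0859  0.14  ]]
[[ 0.6079 -0.0088  0.14  ]
 [ 0.6095 -0.0859  0.14  ]]
[[ 0.6058 -0.0089  0.14  ]
 [ 0.6074 -0.086   0.14  ]]
[0.15703748 0.156557   0.15735245 0.15674451] [0.13191581 0.13150091 0.13159356 0.13200732 0.13249347] [[ 0.9985  0.0488  0.023   0.61  ]
 [-0.0532  0.9631  0.2638  0.0254]
 [-0.0093 -0.2646  0.9643  0.3392]
 [ 0.      0.      0.      1.    ]]
```

View pics/s0c.png

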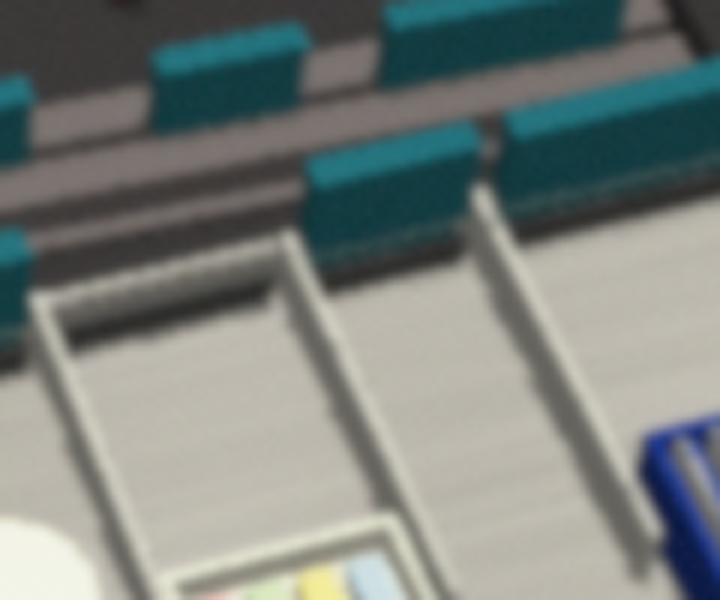

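```bash
python3 - <<'E'
from h import *;from cell import observe
plan(observe(),[0.608,-0.0435,0.180],-3.0)
E
```

```text
pos [ 0.6045 -0.046   0.1819] yaw_y -3.04 tilt [-0.0079  0.0038 -1.    ] clk 4.8 F [ 0.33 -0.13 -0.39] w 0.123
xyz cm [0.27 0.34 0.19] turn -0.04
```

Call:
arm_command(deltas=[{"xyz":[0.13,0.17,0],"turn":0,"jaw":255},{"xyz":[0.27,0.34,0],"turn":0,"jaw":255},{"xyz":[0.27,0.34,0],"turn":0,"jaw":255},{"xyz":[0.27,0.34,0],"turn":0,"jaw":255},{"xyz":[0.27,0.34,0],"turn":0,"jaw":255}])

```text
clock: 5.22
position: [0.6081, -0.0434, 0.1819]
ee_rot: [-2.273, -2.156, 0.005]
force: [-0.4, 0.7, -1.3]
width: 0.125
```

```bash
python3 - <<'E'
from h import *;from cell import observe,get_image
plan(observe(),[0.608,-0.0435,0.17],-3.0)
d=get_image("wrist");np.savez("wrist5.npz",**{k:np.array(v) for k,v in d.items()})
cv2.imwrite("pics/w5c.png",cv2.resize(d["frame"][150:320,260:400,::-1],None,fx=4,fy=4,interpolation=cv2.INTER_CUBIC)[:600])
plan(observe(),[0.608,-0.0435,0.17],-3.0)
E
```

```text
pos [ 0.6081 -0.0434  0.1819] yaw_y -3.03 tilt [-0.0078  0.0039 -1.    ] clk 5.22 F [-0.36  0.74 -1.27] w 0.125
xyz cm [-0.02 -0.    1.19] turn -0.03
pos [ 0.608  -0.0434  0.1819] yaw_y -3.03 tilt [-0.0079  0.0038 -1.    ] clk 5.27 F [0.37 0.09 0.05] w 0.125
xyz cm [-0.01  0.01  1.19] turn -0.03
```

View pics/w5c.png

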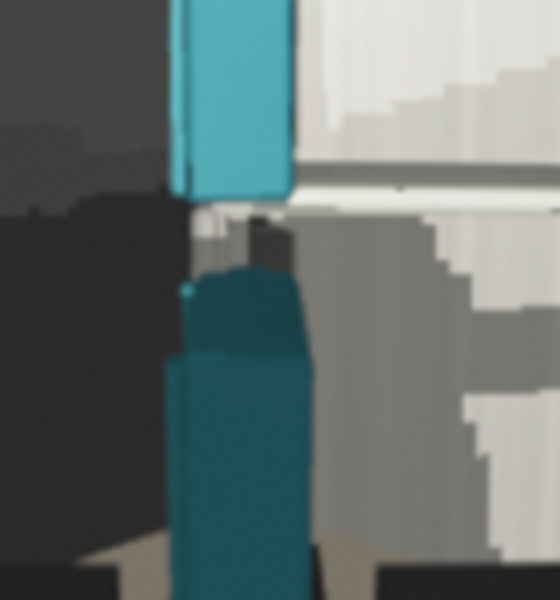

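```bash
python3 - <<'E'
from h import *
d=load("wrist5.npz");c=lambda x,y:[260+x/4-.375,150+y/4-.375]
H=fray(d,[c(166,357),c(311,357)],.2133);L=fray(d,[c(170,196),c(294,200)],.182)
print(H.round(4),L.round(4),H.mean(0),L.mean(0))
print(fray(d,[c(190,250),c(222,250),c(248,250),c(292,250)],.142).round(4))
print(fray(d,[c(400,188),c(400,211)],.148).round(4))
E
```

```text
[[ 0.6043 -0.0033  0.2133]
 [ 0.617  -0.0039  0.2133]] [[0.6034 0.0066 0.182 ]
 [0.6166 0.0055 0.182 ]] [ 0.61060834 -0.00359424  0.2133    ] [0.61000722 0.00604027 0.182     ]
[[ 0.6029 -0.0064  0.142 ]
 [ 0.6072 -0.0066  0.142 ]
 [ 0.6107 -0.0068  0.142 ]
 [ 0.6167 -0.0071  0.142 ]]
[[ 0.631   0.0015  0.148 ]
 [ 0.6309 -0.0015  0.148 ]]
```

Call:
arm_command(deltas=[{"xyz":[0,0,0.4],"turn":0,"jaw":255},{"xyz":[0,0,0.8],"turn":0,"jaw":255},{"xyz":[0,0,1.2],"turn":0,"jaw":255},{"xyz":[0,0,1.5],"turn":0,"jaw":255},{"xyz":[0,0,1.7],"turn":0,"jaw":255}])

```text
clock: 5.68
position: [0.6076, -0.0434, 0.1641]
ee_rot: [-2.273, -2.156, 0.006]
force: [0.1, -0.1, -1.1]
width: 0.131
```

```bash
python3 - <<'E'
from h import *;from cell import observe
plan(observe(),[0.608,-0.0435,0.1506],-3.0)
E
```

```text
pos [ 0.6076 -0.0434  0.1641] yaw_y -3.03 tilt [-0.0089  0.0039 -1.    ] clk 5.68 F [ 0.13 -0.07 -1.11] w 0.131
xyz cm [-0.01  0.06  1.35] turn -0.03
```

Call:
arm_command(deltas=[{"xyz":[0,0,0.2],"turn":0,"jaw":255},{"xyz":[0,0,0.4],"turn":0,"jaw":255},{"xyz":[0,0,0.6],"turn":0,"jaw":255},{"xyz":[0,0,0.8],"turn":0,"jaw":255}])

```text
clock: 6.02
position: [0.6076, -0.0433, 0.1564]
ee_rot: [-2.273, -2.156, 0.005]
force: [-1.2, 0.8, 3.5]
width: 0.128
```

```bash
python3 - <<'E'
from h import *;from cell import observe
plan(observe(),[0.608,-0.0435,0.1506],-3.0)
E
```

```text
pos [ 0.6076 -0.0433  0.1564] yaw_y -3.03 tilt [-0.0084  0.0038 -1.    ] clk 6.02 F [-1.17  0.84  3.46] w 0.128
xyz cm [-0.02  0.04  0.58] turn -0.03
```

Force is 3.5 N at 6 mm from home, which is what the spread leaf should give. Continuing.

Call:
arm_command(deltas=[{"xyz":[0,0,0.15],"turn":0,"jaw":255},{"xyz":[0,0,0.3],"turn":0,"jaw":255},{"xyz":[0,0,0.45],"turn":0,"jaw":255},{"xyz":[0,0,0.5],"turn":0,"jaw":255}], force=50)

```text
clock: 6.35
position: [0.6076, -0.0432, 0.1512]
ee_rot: [-2.273, -2.156, 0.005]
force: [0.2, 1.5, 3.1]
width: 0.127
```

```bash
python3 - <<'E'
from h import *;from cell import observe
s=observe();plan(s,[0.608,-0.0435,0.1506],-3.0);print(s["ft_torque"])
E
```

```text
pos [ 0.6076 -0.0432  0.1512] yaw_y -3.02 tilt [-0.0083  0.0039 -1.    ] clk 6.35 F [0.21 1.51 3.11] w 0.127
xyz cm [-0.03  0.04  0.06] turn -0.02
[-0.03906194  0.06489743 -0.02842096]
```

Call:
arm_command(deltas=[{"xyz":[0,0,0.05],"turn":0,"jaw":255},{"xyz":[0,0,0.1],"turn":0,"jaw":255},{"xyz":[0,0,0.15],"turn":0,"jaw":255},{"xyz":[0,0,0.15],"turn":0,"jaw":255}], force=60)

```text
clock: 6.68
position: [0.6077, -0.0432, 0.1505]
ee_rot: [-2.273, -2.156, 0.005]
force: [-3.4, 0.0, 10.5]
width: 0.127
```

```bash
python3 - <<'E'
from h import *;from cell import observe
s=observe();plan(s,[0.608,-0.0435,0.1506],-3.0);print(s["ft_torque"])
E
```

```text
pos [ 0.6077 -0.0432  0.1505] yaw_y -3.03 tilt [-0.0079  0.0036 -1.    ] clk 6.68 F [-3.430e+00  1.000e-02  1.048e+01] w 0.127
xyz cm [-0.03  0.04 -0.01] turn -0.03
[-0.1024008   0.74668723  0.09484363]
```

Call:
arm_command(deltas=[{"xyz":[0,0,0.1],"turn":0,"jaw":255},{"xyz":[0,0,0.15],"turn":0,"jaw":255},{"xyz":[0,0,0.2],"turn":0,"jaw":255},{"xyz":[0,0,0.2],"turn":0,"jaw":255},{"xyz":[0,0,0.2],"turn":0,"jaw":255}], force=60)

```text
clock: 7.1
position: [0.6077, -0.0432, 0.1505]
ee_rot: [-2.274, -2.157, 0.005]
force: [-7.7, -1.1, 19.9]
width: 0.127
```

```bash
python3 - <<'E'
from h import *;from cell import observe,get_image
s=observe();plan(s,[0.608,-0.0435,0.1506],-3.0);print(s["ft_torque"])
for n in ["wrist","scene"]:
    d=get_image(n);np.savez(n+"6.npz",**{k:np.array(v) for k,v in d.items()})
    cv2.imwrite(f"pics/{n}6.png",d["frame"][:,:,::-1])
    if n=="scene": cv2.imwrite("pics/s6c.png",cv2.resize(d["frame"][190:300,300:440,::-1],None,fx=5,fy=5,interpolation=cv2.INTER_CUBIC))
s=observe();plan(s,[0.608,-0.0435,0.1506],-3.0);print(s["ft_torque"])
E
```

```text
pos [ 0.6077 -0.0432  0.1505] yaw_y -3.03 tilt [-0.007   0.0029 -1.    ] clk 7.1 F [-7.71 -1.14 19.89] w 0.127
xyz cm [-0.03  0.03 -0.02] turn -0.03
[-0.09747994  1.74023531  0.09729416]
pos [ 0.6077 -0.0432  0.1504] yaw_y -3.03 tilt [-0.007   0.0029 -1.    ] clk 7.2 F [-7.18 -0.9  20.84] w 0.128
xyz cm [-0.03  0.03 -0.02] turn -0.03
[-0.09999517  1.78126122  0.06476453]
```

View pics/wrist6.png

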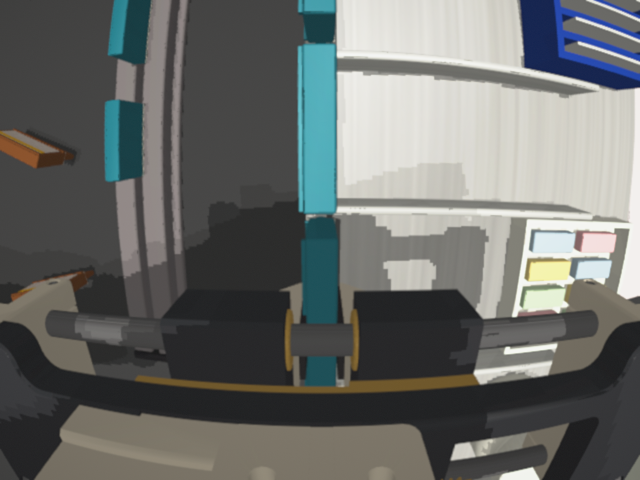

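View pics/s6c.png

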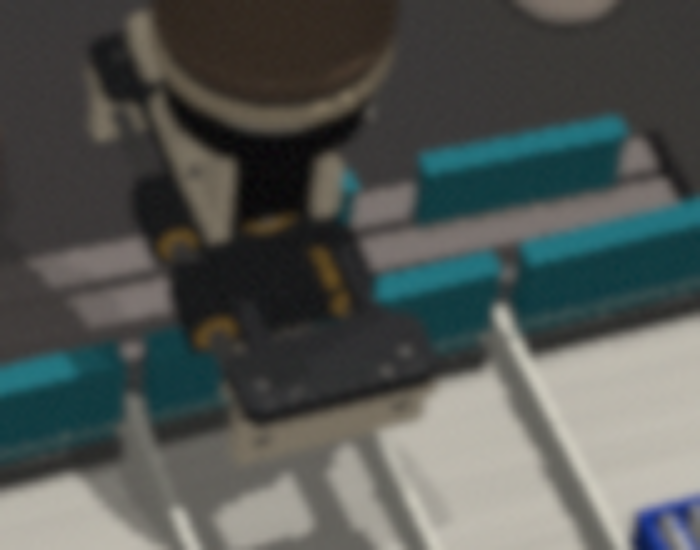

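Call:
arm_command(deltas=[{"xyz":[0,-0.03,0.22],"turn":0,"jaw":255},{"xyz":[0,-0.06,0.25],"turn":0,"jaw":255},{"xyz":[0,-0.08,0.25],"turn":0,"jaw":255},{"xyz":[0,-0.08,0.25],"turn":0,"jaw":255},{"xyz":[0,-0.08,0.25],"turn":0,"jaw":255}], force=60)

```text
clock: 7.62
position: [0.6077, -0.0432, 0.1505]
ee_rot: [-2.276, -2.158, 0.003]
force: [-5.7, -1.6, 22.3]
width: 0.127
```

```bash
python3 - <<'E'
from h import *;from cell import observe,get_image
s=observe();plan(s,[0.608,-0.0435,0.1506],-3.0);print(s["ft_torque"])
d=get_image("wrist");np.savez("wrist7.npz",**{k:np.array(v) for k,v in d.items()})
cv2.imwrite("pics/w7c.png",cv2.resize(d["frame"][180:300,270:390,::-1],None,fx=5,fy=5,interpolation=cv2.INTER_CUBIC))
E
```

```text
pos [ 0.6077 -0.0432  0.1505] yaw_y -3.05 tilt [-0.0044  0.0022 -1.    ] clk 7.62 F [-5.73 -1.64 22.31] w 0.127
xyz cm [-0.03  0.04 -0.01] turn -0.05
[-0.09362342  1.58886705  0.06755048]
```

View pics/w7c.png

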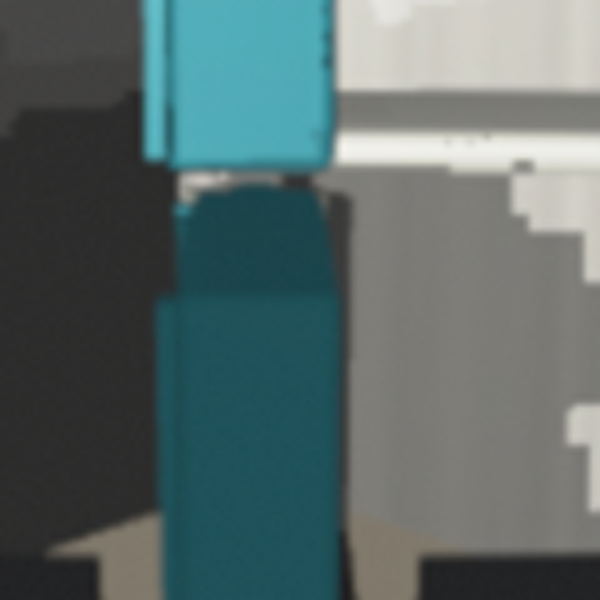

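```bash
python3 - <<'E'
from h import *
d=load("wrist7.npz");c=lambda x,y:[270+x/5-.4,180+y/5-.4]
H=fray(d,[c(157,295),c(340,295)],.182);L=fray(d,[c(143,161),c(333,165)],.182)
print(H.round(4),L.round(4),H.mean(0),L.mean(0))
D=d["depth"];T=d["cam_to_world"];K=d["camera_matrix"]
def zat(u0,u1,v0,v1):
    out=[]
    for v in range(v0,v1):
        for u in range(u0,u1):
            q=np.array([(u-K[0,2])/K[0,0],(v-K[1,2])/K[1,1]]);th=np.hypot(*q);e=q/th
            r=np.array([np.tan(th)*e[0],-np.tan(th)*e[1],-1])*D[v,u]
            out.append((T[:3,:3]@r+T[:3,3])[2])
    return np.median(out),np.std(out)
print(zat(308,334,242,275),zat(308,334,170,208),zat(308,334,120,150))
E
```

```text
[[ 0.6037 -0.0029  0.182 ]
 [ 0.6165 -0.0035  0.182 ]] [[0.6034 0.0067 0.182 ]
 [0.6164 0.0057 0.182 ]] [ 0.6101347  -0.00319909  0.182     ] [0.60992457 0.00620684 0.182     ]
(np.float64(0.18123044163278107), np.float64(0.007505182154764715)) (np.float64(0.18141152677643418), np.float64(0.006989836002304857)) (np.float64(0.1813830661185028), np.float64(0.01012144793200614))
```

```bash
python3 - <<'E'
from cell import observe,sign_off
s=observe();print(s["force"],s["position"],s["width"]);print(sign_off())
s=observe();print(s["force"],s["position"],s["width"])
E
```

```text
[-5.88867898 -1.14257834 23.28107167] [ 0.6076455  -0.04318585  0.15044501] 0.12748931389109874
the job is handed in; nothing more can be done
None
the job is handed in; nothing more can be done
```

I took the 80 mm holder from the rail and pushed its tongue down behind the lip of the open bay, label side to the robot. I handed the job in at about 7.7 s, still gripping it at 60 N and pressing it down at about 23 N.

**Checks that agreed:**
- **Insertion:** the leaf gave about 3 N on the way in. The holder then stopped hard at the height expected for the shoulder on the lip (TCP 0.1505 m, expected 0.1506 m).
- **Height:** the wrist camera's depth puts its plate top at 181.2 mm, against 181.4 mm on the seated neighbour.
- **End gap:** the gap to that neighbour's end is about 9.5 mm, where I expected about 9 mm.
- **Other things:** I moved nothing else on purpose. The last scene picture shows the long holder and the visible lip holders in place; the arm hid part of the rail and bay, and I did not compare the other objects one by one.

**Checks that did not fully agree:**
- The cameras differed by 1 to 3 mm along the lip, so I placed the holder at a value between them.
- The plate sits about 0.7 mm further back than its neighbour's line.
- A sideways force of about 6 N towards the robot and a tilt of about 0.005 rad remain under the press.

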